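# Push the focus chart on to its tape mark in front of the camcorder

### The job

The camcorder's focus is about to be checked. With the fingers, push the focus chart along the table by its black foot until the foot stands square inside the four yellow tape corners, print still towards the camcorder. Never lift or tip the chart or touch its printed board, and leave the camcorder and all the other things on the table where they are.

Things in the scene. Friction and masses are not known exactly. Their poses are not given: they have to be found in the camera images.
- chart: Loose focus chart, 0.5 to 1 kg: flat black foot 180 mm (its x) by 120 mm (its y), 30 mm high, sliding on the table, with a thin white board upright across its middle. Origin: centre of the underside; z up; print faces its -y. The foot reaches 45 mm past the board at each x end, 57 mm at front and back. Starts beyond the mark from the camcorder, mostly off to one side and askew, print roughly to the camcorder.
- board: The chart's white board, rigidly fixed upright on the middle of the foot: 90 mm wide (x), 5 mm thick (y), 120 mm high, from 30 to 150 mm above the table, a black focus star and grey steps printed on its -y side. Origin: middle of its lower edge, 30 mm above the chart's origin; axes as the chart's. Not to be touched.
- chart_front (a point): Middle of the foot's front (camcorder-side, -y) upright side, 60 mm from the chart's origin along its -y, 15 mm up.
- mark: Tape mark: four L-shaped corners of flat yellow tape, 19 mm wide, stuck on the table. Inner edges bound 196 mm (its x) by 136 mm (its y): the foot with 8 mm to spare all round. Origin: centre of that rectangle, at table height; z up; -y points to the camcorder along its line of sight. The chart is home when its origin and axes lie on the mark's.
- camcorder_lens (a point): Bystander, leave alone. Loose black camcorder standing on the table, 1.8 kg, 150 mm wide, 380 mm long (y), 215 mm high. This point: centre of the front of its lens hood, 85 mm above the table, about 260 mm from the mark's origin; +y is the way the lens looks, z up; all of the camcorder lies on the -y side of the point.
- tape_roll: Bystander, leave alone. Loose roll of yellow tape lying flat, 104 mm across, 48 mm high. Origin: centre of its underside.
- battery: Bystander, leave alone. Loose black camera battery, 40 x 71 x 52 mm high. Origin: centre of its underside.
- spare_lens: Bystander, leave alone. Loose black lens standing on end, 75 mm across, 92 mm high. Origin: centre of its underside.
- blower: Bystander, leave alone. Loose red rubber air blower standing upright, 60 mm across, 106 mm high. Origin: centre of its underside.
- cleaner: Bystander, leave alone. Loose blue bottle of lens cleaner with a white cap, standing, 38 mm across, 100 mm high. Origin: centre of its underside.
- lens_cap: Bystander, leave alone. Loose black lens cap lying flat, 78 mm across, 11 mm high, between mark and camcorder, to the mark's +x side of the line of sight. Origin: centre of its underside.
Mind the look-alikes: they are no part of the job. Leave any red look-alike of the chart alone.

How it is judged (in metres and radians):
At the end, for the whole second after the job is handed in: The chart's foot stands flat and at rest inside the tape corners: its centre within 10 mm of the mark's centre along each of the mark's axes, turned less than 0.10 rad from it, the print towards the camcorder (x of chart in the frame of mark between -0.01 and 0.01 m and y of chart in the frame of mark between -0.01 and 0.01 m and angle between the x axis of chart and the x axis of mark, either way round below 0.1 rad and y of chart_front in the frame of mark below -0.03 m and height (world z) of chart below 0.004 m and angle between chart's own z axis and vertical below 0.03 rad and linear speed of chart below 0.005 m/s); the robot touches nothing.
It fails at once if the chart is lifted (more than 8 mm) or tipped (more than 0.12 rad) (height (world z) of chart above 0.008 m or angle between chart's own z axis and vertical above 0.12 rad).
It fails at once if the printed board is touched (contact force between board and anything else above 0.3 N).
It fails at once if the camcorder or lens cap is moved by more than 15 mm or tipped over (distance of any of camcorder_lens, lens_cap from where it was at the start of the episode above 0.015 m or angle between any of camcorder_lens, lens_cap's own z axis and vertical above 0.3 rad).
It fails at once if a bystander (tape roll, battery, spare lens, blower, cleaner bottle) is moved by more than 15 mm or tipped over (distance of any of tape_roll, battery, spare_lens, blower, cleaner from where it was at the start of the episode above 0.015 m or angle between any of tape_roll, battery, spare_lens, blower, cleaner's own z axis and vertical above 0.3 rad).
It also fails if it takes over 58 s, if anything falls off the work surface, if the arm or the gripper's body presses on something with over 40 N, if the wrist force passes 120 N, or if a joint passes its speed limit or range.

### The arm

A 7-joint arm with a two-finger parallel gripper is mounted at the origin on the work surface. World frame = base frame: x ahead of the robot, y to its left, z up, the work surface at z = 0. Lengths are in mm, angles in rad, forces in N, time in s.
With the tool pointing down it reaches from about 400 to 875 mm from the base axis. Payload 4.4 kg.
Tool frame: the origin (TCP) lies at the very end of the fingers, on their centre line; the grasp point (between the pads) lies 19 mm behind it (ctrl.grasp_offset is the distance from the TCP to the grasp point, in mm); z points along the fingers, y is the line along which they close (so a half turn about z gives the same grasp; the last joint's range is limited). The gripper opens to 85 mm and grips with 20 to 120 N. Pads are 22 mm wide; open, the fingers measure 114 mm over their backs; the gripper's body (76 mm by 85 mm) begins 54 mm behind the grasp point. The pads swing forward as they close: fully open they stand 13 mm farther back than shut.
Start: joints at [1.039, 0.628, 0.038, 1.517, -0.027, 0.996, -0.02], TCP at [291.969, -580.752, 208.713] pointing down, gripper open.
Joint ranges: [-3.06, 3.06], [-0.37, 2.12], [-1.25, 1.32], [0.18, 2.47], [-1.1, 4.24], [0.23, 1.98], [-2.94, 2.94]. Speed limits (rad/s): [2.57, 2.57, 3.14, 3.14, 3.14, 3.14, 3.14].

### API

Orientations are given as [roll, pitch, yaw] about the fixed x, y, z axes, in that order (R = Rz(yaw) Ry(pitch) Rx(roll)).
In Python, from cell import status, cams, ctrl gives the robot as it stands.
- The arm moves only by the tool move_arm, never from a script. Its argument "plan" is a list of rows, each a list of 3 entries, a list of its own where there are three numbers: the shift along the world's x, y, z in mm, then the turn, a rotation vector about the world's x, y, z in degrees, then the opening, from 0 (shut) to 1 (fully open). In form: [[[x, y, z], [wx, wy, wz], gripper], ...]. A call has 1 to 10 rows; each row shifts and turns the commanded pose from where the row before left it; what a row does not reach is not made up. A row lasts 1/8 s, in which the tool goes at most 62.5 mm and 10.7 degrees, less where a joint would pass 70% of its speed; a pose out of reach is approached as far as the arm can. A call with a gripper value outside its range is refused whole. The fingers move at their own pace and stop on an object; the grip force is fixed at half the most. Time passes only in rows, so rows that do not move let the fingers close. It gives the time, the measured TCP pose, the force, the opening and the grip force at its end, in the units of the state.
- status.read_state(): the state, without advancing time (a new reading comes with each control period).
- cams.get_image(name): name is "side" or "top"; returns the picture (400x640x3 uint8, blue, green, red); there is no depth.
- cams.camera_params(name): a dict with "K" (3x3 intrinsics, pixels), "k1" (the pictures are not rectified: a ray, as slopes to the right and down, at radius r is drawn at 1 + k1 r^2 times it, then the intrinsics apply), "pose" (4x4, takes a point from camera to world coordinates). Camera axes: x right, y down, z forward; pixel columns grow to the right and rows downward; lengths in mm; the calibration is good to about 2 mm. A picture is of the moment at which its call begins. camera_params takes no time and is no camera call.
- ctrl.finish_job(): hands the job in; it is judged then, once.
The state is a dict: "clock": time; "qpos": joint angles; "qd": joint speeds; "tau": joint torques, N m; "eef_pos": TCP position; "tool_rot": TCP orientation; "force": force on the tool from outside, world axes, zero at the start; "torque": the same for the moment, N m; "width": finger opening in mm; "gripper_force": force on a finger pad.
Only numpy, scipy, OpenCV 4.12 (cv2) and the standard library are available. Lean on these libraries where they do the work, as an engineer would, in place of code of your own. Each camera call takes 0.05 s, during which the arm holds its last target. There are 200 camera calls.

## Working session

There is one attempt and no reset: what is moved stays moved. The work goes in short steps, Python scripts to look and compute and a tool call to move; the robot and the scene stay as the last step left them, time stands still between calls to the robot, and variables do not carry over. Pictures are saved under pics/ and viewed, at most 10 in all, crops included, and the job is handed in when it is done.

Besides the shell and the picture viewer there is one more tool, called after ">>>" as name(argument=value, ...) on one line, values as JSON. move_arm: Moves the arm, as the interface text tells. Its arguments: {"type":"object","properties":{"plan":{"type":"array","items":{"type":"array"}}},"required":["plan"]}

```bash
mkdir -p pics; cat > h.py <<'E'
import numpy as np,cv2
from cell import status,cams,ctrl
def snap(n,f):
    im=cams.get_image(n); cv2.imwrite('pics/'+f,im); return im
def ray(n,uv):
    p=cams.camera_params(n);K=np.array(p['K']);T=np.array(p['pose'])
    d=(np.array(uv,float)-K[:2,2])/[K[0,0],K[1,1]]
    s=d.copy()
    for _ in range(30): s=d/(1+p['k1']*(s@s))
    return T[:3,3],T[:3,:3]@np.array([s[0],s[1],1])
def px2w(n,uv,z):
    o,d=ray(n,uv); return (o+d*(z-o[2])/d[2])[:2]
def w2px(n,P):
    p=cams.camera_params(n);K=np.array(p['K']);T=np.array(p['pose'])
    c=T[:3,:3].T@(np.array(P,float)-T[:3,3]); s=c[:2]/c[2]; s=s*(1+p['k1']*(s@s))
    return s*[K[0,0],K[1,1]]+K[:2,2]
E
python3 - <<'E'
from h import *
for n in('top','side'):
    snap(n,n+'0.png'); print(n,np.round(np.array(cams.camera_params(n)['pose']),2).tolist())
s=status.read_state();print(s['clock'],s['eef_pos'],s['tool_rot'],s['width'])
E
```

```text
top [[0.0, -0.99, 0.16, 378.6], [-1.0, -0.0, 0.02, 75.06], [-0.02, -0.16, -0.99, 1244.38], [0.0, 0.0, 0.0, 1.0]]
side [[-0.99, -0.07, 0.12, 400.92], [-0.14, 0.56, -0.82, 1064.43], [-0.01, -0.83, -0.56, 757.45], [0.0, 0.0, 0.0, 1.0]]
0.1 [ 291.695555   -580.19431123  207.89086843] [-3.13988088e+00  4.21645980e-05  4.65838326e-01] 85.03057715148844
```

View pics/top0.png

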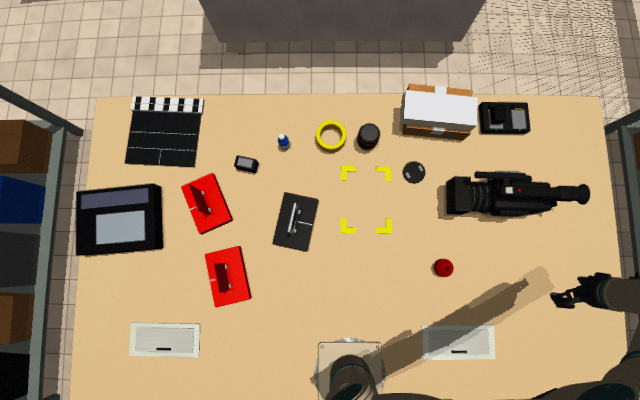

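View pics/side0.png

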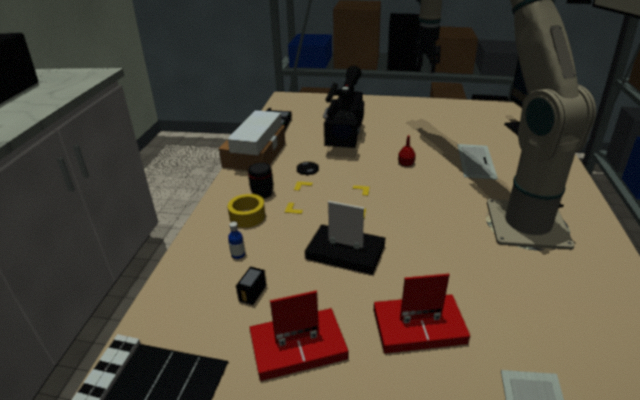

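Top view: mark around (366,200), chart around (296,222), camcorder on the right and red look-alikes on the left. The side view shows the board's blank back, so the print faces the camcorder. I'll enlarge the crop.

```bash
python3 - <<'E'
from h import *
im=cv2.imread('pics/top0.png')
cv2.imwrite('pics/c0.png',cv2.resize(im[150:260,262:402],None,fx=5,fy=5,interpolation=cv2.INTER_CUBIC))
hsv=cv2.cvtColor(im,cv2.COLOR_BGR2HSV)
m=cv2.inRange(hsv,(22,150,120),(38,255,255)); m[:160]=0
n,l,st,c=cv2.connectedComponentsWithStats(m)
print(st[1:],c[1:])
E
```

```text
[[341 166  15  15 144]
 [376 166  15  16 146]
 [341 218  15  15 134]
 [376 218  16  16 147]] [[346.3125     171.3125    ]
 [384.69863014 171.65068493]
 [346.26865672 227.        ]
 [385.18367347 227.68027211]]
```

View pics/c0.png

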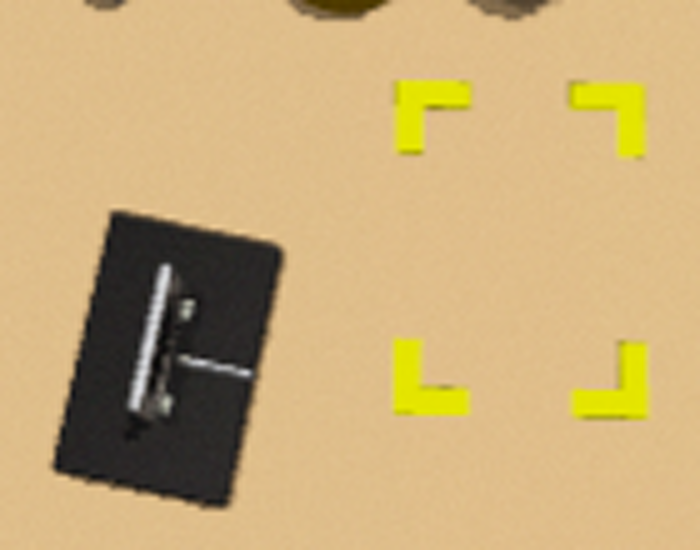

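```bash
cat >> h.py <<'E'
from scipy.optimize import minimize
def mark(im):
    hsv=cv2.cvtColor(im,cv2.COLOR_BGR2HSV); m=cv2.inRange(hsv,(22,150,120),(38,255,255)); m[:160]=0
    n,l,st,c=cv2.connectedComponentsWithStats(m)
    P=[px2w('top',c[i],0) for i in range(1,n) if st[i,4]>60]; return np.array(P)
def foot(im,guess,S=8):
    """foot pose (x,y,yaw) by silhouette IoU; guess in mm, rad"""
    u0=w2px('top',[guess[0],guess[1],30]).astype(int)-35; sz=70
    g=im[u0[1]:u0[1]+sz,u0[0]:u0[0]+sz].max(2)
    g=cv2.resize(g,None,fx=S,fy=S,interpolation=cv2.INTER_LINEAR)
    m=(g<105).astype(np.uint8)
    n,l,st,c=cv2.connectedComponentsWithStats(m); k=1+np.argmax(st[1:,4])
    cn,_=cv2.findContours((l==k).astype(np.uint8),0,1); H=cv2.convexHull(max(cn,key=cv2.contourArea))
    M=cv2.fillPoly(np.zeros(m.shape,np.uint8),[H],1)
    def sil(q):
        x,y,a=q; R=np.array([[np.cos(a),-np.sin(a)],[np.sin(a),np.cos(a)]])
        pts=[w2px('top',[*(R@[i*90,j*60]+[x,y]),z]) for i in(1,-1) for j in(1,-1) for z in(0,30)]
        p=(np.array(pts)-u0+.5)*S-.5
        return cv2.convexHull(np.round(p*16).astype(np.int32))
    def cost(q):
        A=np.zeros(m.shape,np.uint8); cv2.fillConvexPoly(A,sil(q),1,shift=4)
        return 1-(A&M).sum()/(A|M).sum()
    g0=np.array(guess,float)
    for _ in range(2):
        r=minimize(cost,g0,method='Nelder-Mead',options=dict(initial_simplex=g0+np.array([[0,0,0],[12,0,0],[0,12,0],[0,0,.15]])))
        g0=r.x
    return r.x,1-r.fun
E
python3 - <<'E'
from h import *
im=cv2.imread('pics/top0.png')
P=mark(im);print(P.round(1),P.mean(0))
for c in [(113,212),(283,245),(230,507),(54,468)]: print(px2w('top',(np.array(c)+.5)/5-.5+[262,150],30).round(1))
print(foot(im,[450,160,-.2]))
print('lens hood',px2w('top',(447,195),85),'cap',px2w('top',(414,172),11),'roll',px2w('top',(331,135),48),'blower',px2w('top',(444,268),60),'spare',px2w('top',(369,135),92))
E
```

```text
[[ 675.2    8. ]
 [ 674.  -126.3]
 [ 480.1    9.6]
 [ 477.9 -123.3]] [576.78834812 -57.96163782]
[596.1 221. ]
[573.5 105.3]
[397.8 139.6]
[423.  257.2]
(array([ 4.96548812e+02,  1.83117864e+02, -2.03520647e-01]), np.float64(0.9873751435631504))
lens hood [ 576.81364918 -312.65482126] cap [ 670.31612203 -226.31571541] roll [791.47432673  62.00127812] blower [ 343.48039941 -300.22779487] spare [776.19083129 -62.87118656]
```

Measured: chart at about (497,182) with yaw −0.204, mark at about (577,−58) with yaw −0.012. The foot edges come out at 118 × 179 mm, which matches the given size. First I push the near (−x) end with the fingers spread, square to the world axes, so the foot aligns itself. Then I push the back face in −y.

>>> move_arm(plan=[[[16,43,6],[0,0,10],0.8],[[16,43,6],[0,0,10],0.8],[[16,43,6],[0,0,10],0.8],[[16,43,6],[0,0,10],0.8],[[16,43,6],[0,0,10],0.8],[[16,43,6],[0,0,10],0.8],[[16,43,6],[0,0,10],0.8],[[16,43,6],[0,0,10],0.8],[[16,43,6],[0,0,10],0.8],[[16,43,6],[0,0,10],0.8]])

```text
clock: 1.35
eef_pos: [452.1, -149.4, 268.8]
tool_rot: [-3.141, -0.0, 2.217]
force: [0.7, 1.1, 0.8]
width: 68.3
gripper_force: 0.0
```

>>> move_arm(plan=[[[-9,33,-10],[0,0,5.3],0.8],[[-9,33,-10],[0,0,5.3],0.8],[[-9,33,-10],[0,0,5.3],0.8],[[-9,33,-10],[0,0,5.3],0.8],[[-9,33,-10],[0,0,5.3],0.8],[[-9,33,-10],[0,0,5.3],0.8],[[-9,33,-10],[0,0,5.3],0.8],[[-9,33,-10],[0,0,5.3],0.8],[[-9,33,-10],[0,0,5.3],0.8],[[0,0,0],[0,0,5.3],0.8]])

```text
clock: 2.6
eef_pos: [369.8, 148.8, 178.3]
tool_rot: [3.14, -0.001, -3.139]
force: [-0.4, -0.4, -0.7]
width: 68.8
gripper_force: 0.0
```

>>> move_arm(plan=[[[-5,18,-14],[0,0,0],0.8],[[-4,17,-20],[0,0,0],0.8],[[0,0,-30],[0,0,0],0.8],[[0,0,-30],[0,0,0],0.8],[[0,0,-30],[0,0,0],0.8],[[0,0,-25],[0,0,0],0.8],[[0,0,-15],[0,0,0],0.8],[[0,0,-6],[0,0,0],0.8],[[0,0,-3],[0,0,0],0.8],[[0,0,0],[0,0,0],0.8]])

```text
clock: 3.85
eef_pos: [362.0, 181.2, 5.6]
tool_rot: [3.142, -0.0, 3.136]
force: [-0.6, -0.3, -0.1]
width: 68.8
gripper_force: 0.0
```

```bash
python3 - <<'E'
from h import *
im=snap('side','s1.png'); cv2.imwrite('pics/s1c.png',cv2.resize(im[130:330,260:580],None,fx=2.4,fy=2.4))
E
```

```text
(no output)
```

View pics/s1c.png

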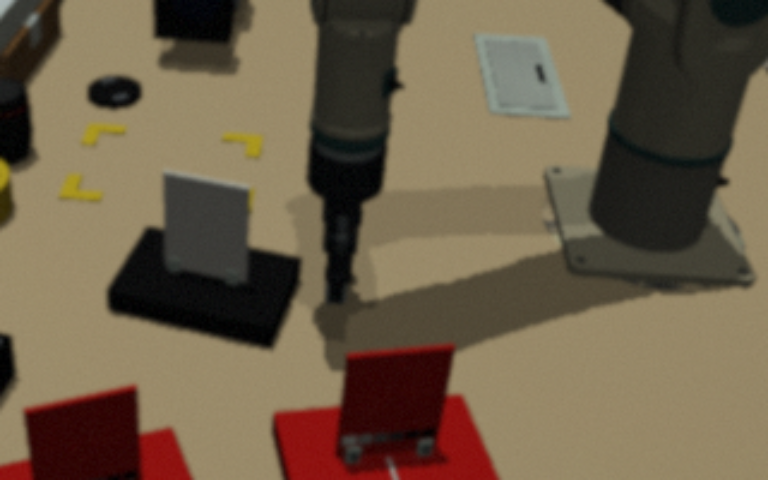

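The fingers stand beside the foot's near end, with the tips just above the table and clear of the red look-alikes. Starting the +x push.

>>> move_arm(plan=[[[6,0,0],[0,0,0],0.8],[[6,0,0],[0,0,0],0.8],[[6,0,0],[0,0,0],0.8],[[6,0,0],[0,0,0],0.8],[[6,0,0],[0,0,0],0.8],[[6,0,0],[0,0,0],0.8],[[6,0,0],[0,0,0],0.8],[[6,0,0],[0,0,0],0.8],[[6,0,0],[0,0,0],0.8],[[6,0,0],[0,0,0],0.8]])

```text
clock: 5.15
eef_pos: [422.3, 181.3, 5.7]
tool_rot: [3.142, -0.0, 3.136]
force: [0.4, -0.3, -0.3]
width: 68.0
gripper_force: 0.0
```

```bash
python3 - <<'E'
from h import *
im=snap('top','t2.png'); cv2.imwrite('pics/t2c.png',cv2.resize(im[150:290,250:410],None,fx=4,fy=4))
E
```

```text
(no output)
```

View pics/t2c.png

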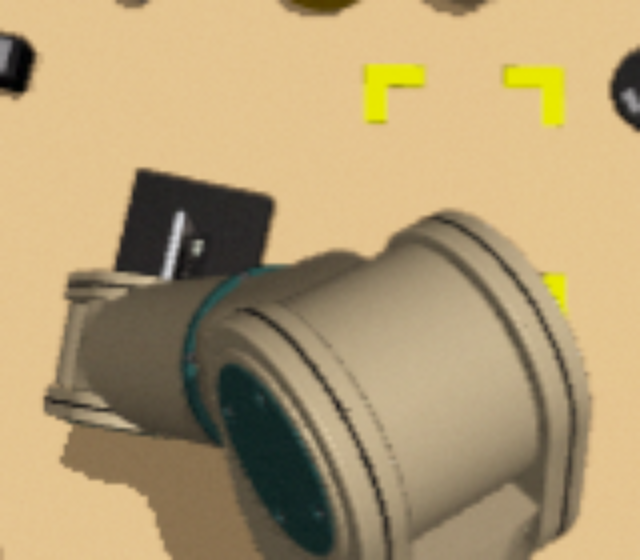

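```bash
python3 - <<'E'
from h import *
print(px2w('side',(373.3,273.8),0), px2w('side',(335/2.4+260,302/2.4+130),6))
print(px2w('top',(284.2,192),30),px2w('top',(318.2,198.8),30))
im=snap('side','s2.png'); cv2.imwrite('pics/s2c.png',cv2.resize(im[170:310,280:440],None,fx=5,fy=4.2))
s=status.read_state();print(s['force'],s['eef_pos'])
E
```

```text
[421.84982908 254.07388705] [359.97341444 186.91752242]
[596.11916009 220.95031097] [572.81416602 105.3020559 ]
[-0.08682638  0.25499202  0.1692551 ] [422.80176398 181.28971938   5.69514291]
```

View pics/s2c.png

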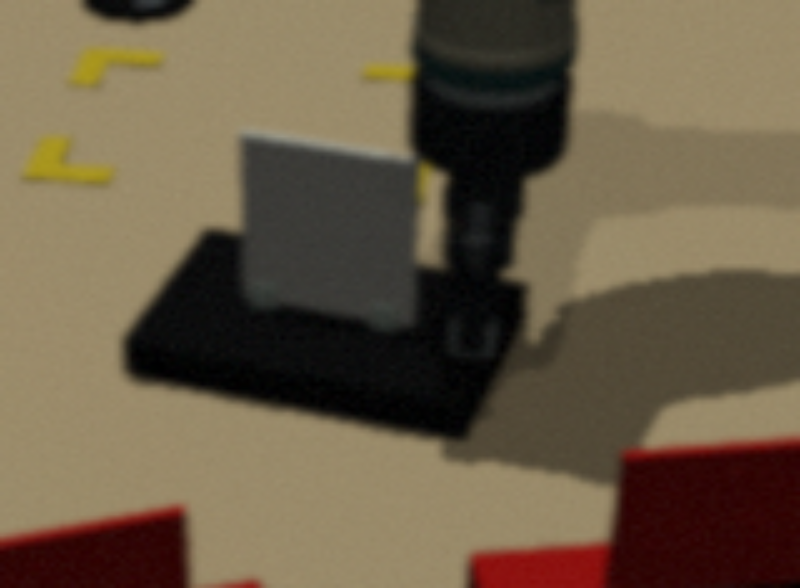

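```bash
python3 - <<'E'
from h import *
for uv in [(374,255.2),(373.5,249),(335/2.4+260,302/2.4+130)]:
  o,d=ray('side',uv)
  for y in(181,215,230):
    print(uv,y,(o+d*(y-o[1])/d[1]).round(0))
E
```

```text
(374, 255.2) 181 [425. 181.  -4.]
(374, 255.2) 215 [424. 215.  26.]
(374, 255.2) 230 [423. 230.  39.]
(373.5, 249) 181 [427. 181.  17.]
(373.5, 249) 215 [426. 215.  45.]
(373.5, 249) 230 [425. 230.  58.]
(399.58333333333337, 255.83333333333334) 181 [360. 181.   1.]
(399.58333333333337, 255.83333333333334) 215 [361. 215.  30.]
(399.58333333333337, 255.83333333333334) 230 [362. 230.  43.]
```

The fingers have passed over the foot's near end without touching it: force is about 0 and the foot corners haven't moved. So the tips sit higher than the TCP reading suggests. I'll back out along the same line, then feel down for the table.

>>> move_arm(plan=[[[-15,0,0],[0,0,0],0.8],[[-15,0,0],[0,0,0],0.8],[[-15,0,0],[0,0,0],0.8],[[-15,0,0],[0,0,0],0.8],[[0,0,0],[0,0,0],0.8],[[0,0,-2],[0,0,0],0.8],[[0,0,-2],[0,0,0],0.8],[[0,0,0],[0,0,0],0.8]])

```text
clock: 6.25
eef_pos: [362.3, 181.1, 1.5]
tool_rot: [3.142, -0.0, 3.136]
force: [0.3, -0.1, -0.6]
width: 68.1
gripper_force: 0.0
```

>>> move_arm(plan=[[[0,0,-2],[0,0,0],0.8],[[0,0,-2],[0,0,0],0.8],[[0,0,-2],[0,0,0],0.8],[[0,0,0],[0,0,0],0.8]])

```text
clock: 6.75
eef_pos: [361.8, 181.2, -4.5]
tool_rot: [-3.141, -0.0, 3.136]
force: [0.8, 0.3, -0.3]
width: 68.4
gripper_force: 0.0
```

```bash
python3 - <<'E'
from h import *
im=snap('side','s3.png'); cv2.imwrite('pics/s3c.png',cv2.resize(im[170:310,340:440],None,fx=5,fy=4.2,interpolation=cv2.INTER_CUBIC))
s=status.read_state();print(s['force'],s['eef_pos'],s['tool_rot'],s['width'])
E
```

```text
[-0.43196726  0.12503666  0.03490888] [361.88371274 181.25387283  -4.37388387] [-3.14153194e+00 -2.37484755e-04  3.13624261e+00] 68.31944862290706
```

View pics/s3c.png

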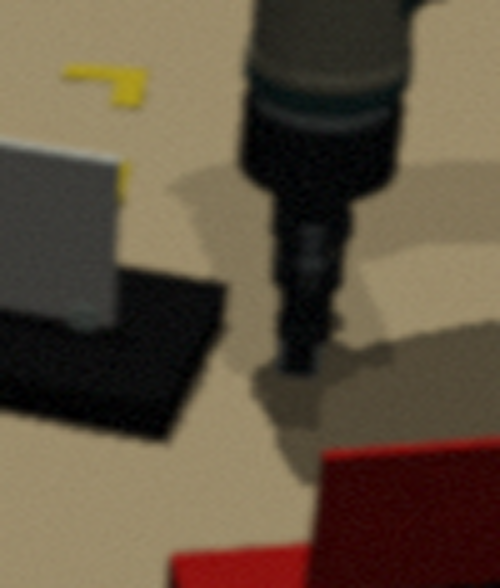

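Still no table contact, and the tip at full-image (399,259) is roughly 15–20 mm up. I keep lowering in small steps.

>>> move_arm(plan=[[[0,0,-2],[0,0,0],0.8],[[0,0,-2],[0,0,0],0.8],[[0,0,-2],[0,0,0],0.8],[[0,0,0],[0,0,0],0.8]])

```text
clock: 7.3
eef_pos: [361.9, 181.2, -10.5]
tool_rot: [-3.141, -0.0, 3.136]
force: [-0.7, 0.1, -0.5]
width: 68.1
gripper_force: 0.0
```

>>> move_arm(plan=[[[0,0,-2],[0,0,0],0.8],[[0,0,-1],[0,0,0],0.8],[[0,0,0],[0,0,0],0.8]])

```text
clock: 7.68
eef_pos: [361.9, 181.2, -13.4]
tool_rot: [-3.142, -0.0, 3.136]
force: [-0.1, 1.4, -0.1]
width: 68.2
gripper_force: 0.0
```

>>> move_arm(plan=[[[0,0,-2],[0,0,0],0.8],[[0,0,-1],[0,0,0],0.8],[[0,0,0],[0,0,0],0.8]])

```text
clock: 8.05
eef_pos: [361.9, 181.2, -16.4]
tool_rot: [-3.142, -0.0, 3.136]
force: [-0.1, 0.0, -0.1]
width: 68.4
gripper_force: 0.0
```

>>> move_arm(plan=[[[6,0,0],[0,0,0],0.8],[[6,0,0],[0,0,0],0.8],[[6,0,0],[0,0,0],0.8],[[6,0,0],[0,0,0],0.8],[[6,0,0],[0,0,0],0.8],[[3,0,0],[0,0,0],0.8],[[3,0,0],[0,0,0],0.8]])

```text
clock: 8.93
eef_pos: [394.8, 179.4, -16.5]
tool_rot: [-3.138, -0.005, 3.135]
force: [-7.2, -1.7, 5.2]
width: 68.5
gripper_force: 3.7
```

>>> move_arm(plan=[[[4,0,0],[0,0,0],0.8],[[4,0,0],[0,0,0],0.8],[[4,0,0],[0,0,0],0.8]])

```text
clock: 9.3
eef_pos: [406.5, 178.9, -16.5]
tool_rot: [-3.138, -0.005, 3.135]
force: [-8.2, -2.4, 7.2]
width: 68.4
gripper_force: 3.9
```

```bash
python3 - <<'E'
from h import *
im=snap('top','t3.png');a=cv2.resize(im[170:290,250:370],None,fx=4,fy=4)
im=snap('side','s4.png');b=cv2.resize(im[190:310,300:420],None,fx=4,fy=4)
cv2.imwrite('pics/ts4.png',np.hstack([a[:, :390],b[:, :400]]))
E
```

```text
(no output)
```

View pics/ts4.png

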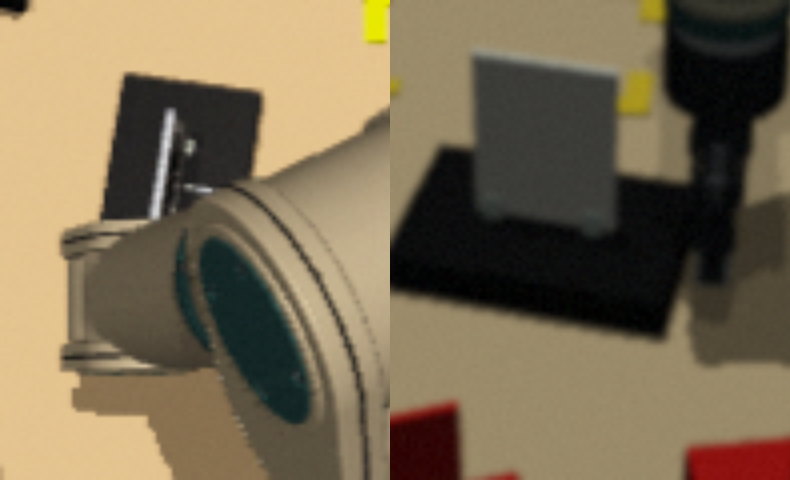

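Left half: the foot is turning square, with top corners now at full-image (281,188) and (315,193). Right half: the fingers are against the end face, the foot is flat and the board is clear. The push continues.

>>> move_arm(plan=[[[5,0,0],[0,0,0],0.8],[[5,0,0],[0,0,0],0.8],[[5,0,0],[0,0,0],0.8],[[5,0,0],[0,0,0],0.8],[[5,0,0],[0,0,0],0.8],[[5,0,0],[0,0,0],0.8],[[5,0,0],[0,0,0],0.8],[[5,0,0],[0,0,0],0.8],[[5,0,0],[0,0,0],0.8]])

```text
clock: 10.52
eef_pos: [453.6, 180.5, -16.7]
tool_rot: [-3.14, -0.003, 3.137]
force: [-2.7, 0.4, -1.8]
width: 68.4
gripper_force: 1.6
```

```bash
cat >> h.py <<'E'
def far_edge(im,cols,row0):
    """far (+x) top edge of the foot: first dark row in each column -> world at z=30"""
    out=[]
    for c in cols:
        g=im[row0:row0+60,c].max(1).astype(float); i=np.argmax(g<110)
        f=(g[i-1]-110)/(g[i-1]-g[i]+1e-6); out.append(px2w('top',(c,row0+i-1+f),30))
    return np.array(out)
E
python3 - <<'E'
from h import *
im=snap('top','t5.png')
e=far_edge(im,range(282,312,3),160);print(e.round(1).tolist()); print(np.polyfit(e[:,1],e[:,0],1))
g=im[180,265:330].max(1);print(g.tolist())
E
```

```text
[[643.3, 229.4], [643.4, 219.1], [643.3, 208.9], [643.3, 198.6], [643.4, 188.3], [643.3, 178.0], [642.2, 167.8], [642.2, 157.5], [642.2, 147.3], [550.0, 136.2]]
[5.08553253e-01 5.40536988e+02]
[230, 231, 229, 230, 229, 229, 229, 213, 110, 40, 35, 33, 38, 36, 38, 33, 35, 37, 38, 38, 38, 36, 38, 39, 39, 36, 36, 36, 39, 40, 39, 40, 37, 38, 41, 37, 36, 40, 39, 38, 42, 43, 40, 130, 219, 230, 230, 230, 230, 230, 230, 229, 231, 229, 229, 230, 229, 229, 230, 229, 229, 230, 230, 229, 230]
```

Foot now square, with its far edge at x≈643 against a target of 667. I push 24 mm more, back out, and measure.

>>> move_arm(plan=[[[5,0,0],[0,0,0],0.8],[[5,0,0],[0,0,0],0.8],[[5,0,0],[0,0,0],0.8],[[5,0,0],[0,0,0],0.8],[[4,0,0],[0,0,0],0.8],[[0,0,0],[0,0,0],0.8],[[-10,0,0],[0,0,0],0.8],[[-20,0,0],[0,0,0],0.8],[[-20,0,0],[0,0,0],0.8],[[-10,0,20],[0,0,0],0.8]])

```text
clock: 11.82
eef_pos: [417.0, 181.2, 3.6]
tool_rot: [-3.141, -0.002, 3.138]
force: [0.8, 0.7, 0.8]
width: 68.5
gripper_force: 0.0
```

>>> move_arm(plan=[[[0,20,45],[0,0,-9],0.8],[[0,20,50],[0,0,-9],0.8],[[0,20,50],[0,0,-9],0.8],[[0,30,40],[0,0,-9],0.8],[[0,40,20],[0,0,-9],0.8],[[0,40,0],[0,0,-9],0.8],[[0,0,0],[0,0,-9],0.8],[[0,0,0],[0,0,-9],0.8],[[0,0,0],[0,0,-9],0.8],[[0,0,0],[0,0,-9],0.8]])

```text
clock: 13.08
eef_pos: [418.7, 351.3, 209.0]
tool_rot: [3.14, -0.0, 1.561]
force: [-0.6, -0.2, -0.7]
width: 68.1
gripper_force: 0.0
```

```bash
python3 - <<'E'
from h import *
im=snap('top','t6.png')
print(foot(im,[577,190,-.01]))
e=far_edge(im,range(282,305,3),150);print(e.round(1).tolist())
E
```

```text
(array([ 5.79223389e+02,  2.02301136e+02, -7.65513513e-04]), np.float64(0.9816935134560849))
[[669.5, 230.0], [742.8, 221.1], [669.5, 209.3], [669.6, 199.0], [668.9, 188.7], [668.9, 178.4], [668.7, 168.1], [668.7, 157.8]]
```

Chart at (579,202) with yaw ≈ 0. Next I go behind its back face (y≈262) and push in −y.

>>> move_arm(plan=[[[40,-14,0],[0,0,0],0.8],[[40,-14,0],[0,0,0],0.8],[[40,-14,0],[0,0,0],0.8],[[39,-14,0],[0,0,0],0.8],[[0,0,-45],[0,0,0],0.8],[[0,0,-50],[0,0,0],0.8],[[0,0,-50],[0,0,0],0.8],[[0,0,-40],[0,0,0],0.8],[[0,0,-25],[0,0,0],0.8],[[0,0,-10],[0,0,0],0.8]])

```text
clock: 14.38
eef_pos: [576.8, 294.9, -12.7]
tool_rot: [-3.14, 0.001, 1.567]
force: [0.1, 0.0, 1.5]
width: 68.0
gripper_force: 0.0
```

>>> move_arm(plan=[[[0,0,-3],[0,0,0],0.8],[[0,0,-2],[0,0,0],0.8],[[0,-6,0],[0,0,0],0.8],[[0,-6,0],[0,0,0],0.8],[[0,-6,0],[0,0,0],0.8],[[0,-6,0],[0,0,0],0.8],[[0,-6,0],[0,0,0],0.8],[[0,-6,0],[0,0,0],0.8],[[0,-6,0],[0,0,0],0.8]])

```text
clock: 15.5
eef_pos: [578.0, 254.1, -16.1]
tool_rot: [3.141, -0.002, 1.566]
force: [0.3, 3.9, -0.1]
width: 68.2
gripper_force: 2.1
```

>>> move_arm(plan=[[[0,-8,0],[0,0,0],0.8],[[0,-8,0],[0,0,0],0.8],[[0,-8,0],[0,0,0],0.8],[[0,-8,0],[0,0,0],0.8],[[0,-8,0],[0,0,0],0.8],[[0,-8,0],[0,0,0],0.8],[[0,-8,0],[0,0,0],0.8],[[0,-8,0],[0,0,0],0.8],[[0,-8,0],[0,0,0],0.8],[[0,-8,0],[0,0,0],0.8]])

```text
clock: 16.75
eef_pos: [578.0, 173.1, -16.1]
tool_rot: [3.141, -0.001, 1.565]
force: [-0.4, 5.5, 1.7]
width: 68.7
gripper_force: 2.6
```

```bash
python3 - <<'E'
from h import *
im=snap('top','t7.png')
cv2.imwrite('pics/t7c.png',cv2.resize(im[140:280,250:410],None,fx=4,fy=4))
E
```

```text
(no output)
```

View pics/t7c.png

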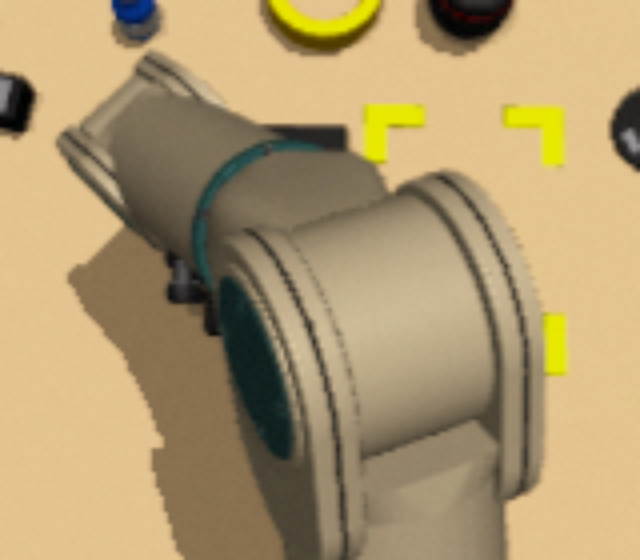

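The foot is sliding straight. Its front far corner is at full-image (336,172), and the arm hides the rest.

```bash
python3 - <<'E'
from h import *
print(px2w('top',(336.3,171.75),30))
E
```

```text
[666.47830283  43.8676964 ]
```

>>> move_arm(plan=[[[0,-8,0],[0,0,0],0.8],[[0,-8,0],[0,0,0],0.8],[[0,-8,0],[0,0,0],0.8],[[0,-8,0],[0,0,0],0.8],[[0,-8,0],[0,0,0],0.8],[[0,-8,0],[0,0,0],0.8],[[0,-8,0],[0,0,0],0.8],[[0,-8,0],[0,0,0],0.8],[[0,-8,0],[0,0,0],0.8],[[0,-8,0],[0,0,0],0.8]])

```text
clock: 18.05
eef_pos: [577.8, 93.5, -16.1]
tool_rot: [3.142, -0.001, 1.566]
force: [0.3, 5.5, 2.1]
width: 68.4
gripper_force: 2.7
```

>>> move_arm(plan=[[[0,-8,0],[0,0,0],0.8],[[0,-8,0],[0,0,0],0.8],[[0,-8,0],[0,0,0],0.8],[[0,-8,0],[0,0,0],0.8],[[0,-8,0],[0,0,0],0.8],[[0,-8,0],[0,0,0],0.8],[[0,-8,0],[0,0,0],0.8],[[0,-6,0],[0,0,0],0.8],[[0,-4,0],[0,0,0],0.8],[[0,0,0],[0,0,0],0.8]])

```text
clock: 19.3
eef_pos: [577.6, 26.8, -16.2]
tool_rot: [-3.141, 0.0, 1.565]
force: [0.2, 3.2, 1.9]
width: 68.6
gripper_force: 1.9
```

>>> move_arm(plan=[[[0,20,0],[0,0,0],0.8],[[0,30,0],[0,0,0],0.8],[[0,40,0],[0,0,0],0.8],[[0,50,0],[0,0,0],0.8],[[0,50,0],[0,0,0],0.8],[[0,0,0],[0,0,0],0.8]])

```text
clock: 20.05
eef_pos: [576.1, 224.3, -16.3]
tool_rot: [-3.141, -0.003, 1.573]
force: [-0.6, -0.6, -0.2]
width: 68.2
gripper_force: 0.0
```

```bash
python3 - <<'E'
from h import *
im=snap('top','t8.png')
P=mark(im);print(P.round(1).tolist(),P.mean(0))
print(foot(im,[577,-42,-.01]))
E
```

```text
[[679.2, 7.5], [673.7, -126.7], [477.8, -123.1]] [610.21592404 -80.78378694]
(array([ 5.78929198e+02, -4.05523561e+01, -2.79860615e-03]), np.float64(0.794535093905276))
```

The arm still hides part of the foot, so I move to the earlier clear vantage pose and measure.

>>> move_arm(plan=[[[0,0,40],[0,0,0],0.8],[[0,10,60],[0,0,0],0.8],[[0,15,60],[0,0,0],0.8],[[-40,25,60],[0,0,0],0.8],[[-40,25,0],[0,0,0],0.8],[[-40,25,0],[0,0,0],0.8],[[-40,25,0],[0,0,0],0.8],[[0,0,0],[0,0,0],0.8]])

```text
clock: 21.1
eef_pos: [421.8, 338.2, 192.9]
tool_rot: [-3.14, 0.002, 1.57]
force: [0.9, 0.0, -0.2]
width: 68.5
gripper_force: 0.0
```

```bash
python3 - <<'E'
from h import *
im=snap('top','t9.png')
P=mark(im);print(P.round(1).tolist(),P.mean(0))
print(foot(im,[577,-42,-.01]))
e=far_edge(im,range(352,376,3),162);print(e.round(1).tolist())
E
```

```text
[[679.5, 7.4], [673.8, -126.8], [478.1, 9.1], [477.9, -123.3]] [577.31880839 -58.37644297]
(array([ 5.79436032e+02, -4.04653736e+01, -3.26216202e-03]), np.float64(0.9889482170492387))
[[669.0, -9.8], [668.6, -20.0], [668.5, -30.3], [668.6, -40.5], [668.5, -50.7], [668.5, -61.0], [668.5, -71.2], [668.5, -81.5]]
```

Chart at (579.4,−40.5) with yaw −0.003; mark at (577,−58). That leaves 17.5 mm in −y, so the TCP should end at y≈9.3.

>>> move_arm(plan=[[[40,-25,0],[0,0,0],0.8],[[40,-25,0],[0,0,0],0.8],[[40,-25,0],[0,0,0],0.8],[[35,-25,-40],[0,0,0],0.8],[[0,-30,-50],[0,0,0],0.8],[[0,-30,-50],[0,0,0],0.8],[[0,-30,-40],[0,0,0],0.8],[[0,-20,-20],[0,0,0],0.8],[[0,-20,-9],[0,0,0],0.8],[[0,0,0],[0,0,0],0.8]])

```text
clock: 22.4
eef_pos: [580.4, 103.7, -16.7]
tool_rot: [-3.141, 0.003, 1.561]
force: [0.0, -0.1, 0.0]
width: 68.2
gripper_force: 0.0
```

>>> move_arm(plan=[[[0,-20,0],[0,0,0],0.8],[[0,-20,0],[0,0,0],0.8],[[0,-16,0],[0,0,0],0.8],[[0,-10,0],[0,0,0],0.8],[[0,-6,0],[0,0,0],0.8],[[0,-6,0],[0,0,0],0.8],[[0,-6,0],[0,0,0],0.8],[[0,0,0],[0,0,0],0.8]])

```text
clock: 23.4
eef_pos: [580.3, 24.3, -16.2]
tool_rot: [3.141, -0.001, 1.566]
force: [-0.5, 1.5, -0.5]
width: 68.4
gripper_force: 0.6
```

>>> move_arm(plan=[[[0,-5,0],[0,0,0],0.8],[[0,-5,0],[0,0,0],0.8],[[0,-4,0],[0,0,0],0.8],[[0,0,0],[0,0,0],0.8],[[0,0,0],[0,0,0],0.8]])

```text
clock: 24.02
eef_pos: [580.3, 8.8, -16.2]
tool_rot: [3.142, 0.001, 1.565]
force: [0.6, 1.6, -0.5]
width: 68.2
gripper_force: 0.6
```

Reached y = 8.8. Backing off straight and measuring from the clear pose.

>>> move_arm(plan=[[[0,10,0],[0,0,0],0.8],[[0,30,0],[0,0,0],0.8],[[0,50,0],[0,0,0],0.8],[[0,50,20],[0,0,0],0.8],[[0,50,50],[0,0,0],0.8],[[-30,40,55],[0,0,0],0.8],[[-40,35,50],[0,0,0],0.8],[[-45,35,35],[0,0,0],0.8],[[-45,30,0],[0,0,0],0.8],[[0,0,0],[0,0,0],0.8]])

```text
clock: 25.28
eef_pos: [429.2, 323.6, 170.8]
tool_rot: [-3.141, -0.001, 1.574]
force: [0.2, 0.0, 0.2]
width: 68.3
gripper_force: 0.0
```

```bash
python3 - <<'E'
from h import *
im=snap('top','t10.png')
P=mark(im);print(P.round(1).tolist(),P.mean(0))
print(foot(im,[577,-58,-.01]))
print(status.read_state()['clock'],status.read_state()['eef_pos'])
cv2.imwrite('pics/t10c.png',cv2.resize(im[110:290,180:470],None,fx=2.7,fy=2.7,interpolation=cv2.INTER_CUBIC))
E
```

```text
[[675.1, 8.9], [674.1, -126.7], [480.3, 9.6], [477.9, -123.1]] [576.86074312 -57.82716409]
(array([ 5.79488372e+02, -5.87412768e+01, -4.70388909e-03]), np.float64(0.9885219020847974))
25.325 [431.80693233 321.39899747 170.28413421]
```

View pics/t10c.png

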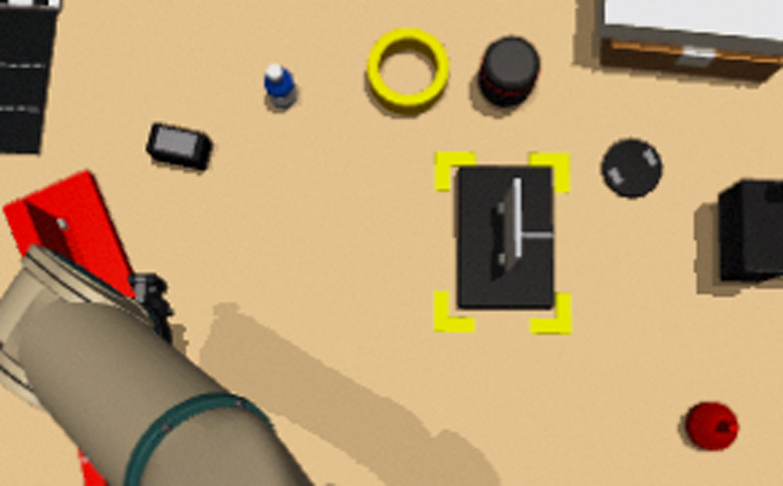

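The foot stands inside all four corners, at crop (505,237), about 3 mm off in x and 1 mm in y and square. The other things are unmoved, and the gripper is clear at 170 mm with no force.

```bash
python3 -c "
from cell import ctrl
print(ctrl.finish_job())"
```

```text
the job is handed in; nothing more can be done
None
```

The focus chart's foot is inside the four tape corners, about 3 mm and 1 mm off centre and turned less than 0.01 rad, print towards the camcorder; the job is handed in at about 25 s with nothing else seen to have moved.

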